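# Fold down the row of clips on a slide tray

### The arm

A 7-joint arm with a two-finger parallel gripper is mounted at the origin on the work surface. World frame = base frame: x ahead of the robot, y to its left, z up, the work surface at z = 0. Lengths are in m, angles in degrees, forces in N, time in s.
With the tool pointing down it reaches from about 0.425 to 0.875 m from the base axis. Payload 4.7 kg.
Tool frame: the origin (TCP) lies at the very end of the fingers, on their centre line; the grasp point (between the pads) lies 19 mm behind it; z points along the fingers, y is the direction in which the jaws open and shut (so a half turn about z gives the same grasp; the last joint's range is limited). The gripper opens to 87 mm and grips with 3 to 60 N. Pads are 19 mm wide; open, the fingers measure 117 mm over their backs; the gripper's body (75 mm by 190 mm) begins 51 mm behind the grasp point.
Start: joints at [-63.134, 18.392, -4.016, 83.108, 1.295, 78.541, -3.26], TCP at [0.286, 0.584, 0.223] pointing down, gripper open.
Joint ranges: [-163.93, 163.93], [-17.29, 119.83], [-79.2, 71.16], [3.27, 140.29], [-89.18, 269.18], [5.43, 117.66], [-154.24, 154.24]. Speed limits (degrees/s): [147.25, 147.25, 180, 180, 180, 180, 180].

### API

Orientations are given as [roll, pitch, yaw] about the fixed x, y, z axes, in that order (R = Rz(yaw) Ry(pitch) Rx(roll)).
In Python, from cell import sensors, imaging, ticket gives the robot as it stands.
- The arm moves only by the tool carry_out, never from a script. Its argument "plan" is a list of rows, each an object of numbers: "fingers": the closure, from -1 (fully open) to 1 (shut); "dx", "dy", "dz": the shift along the tool's x, y, z normalised to -1 to 1, where 1 is 0.03 m; "rx", "ry", "rz": the turn, a rotation vector about the tool's x, y, z normalised to -1 to 1, where 1 is 10 degrees. A call has 1 to 12 rows; each row shifts and turns the commanded pose from where the row before left it, along the tool's axes as they then stand; what a row does not reach is not made up. A row lasts 1/8 s, in which the tool goes at most 62.5 mm and 10.7 degrees, less where a joint would pass 70% of its speed; a pose out of reach is approached as far as the arm can. A call with a number of a shift or a turn outside -1 to 1 is refused whole. A call with a gripper value outside its range is refused whole. The fingers move at their own pace and stop on an object; "force" is the grip in N (left out, the last holds). Time passes only in rows, so rows that do not move let the fingers close. It gives the time, the measured TCP pose, the force and the opening at its end, in the units of the state.
- sensors.get_obs(): the state, without advancing time (a new reading comes with each control period).
- imaging.read_camera(name): name is "side" or "top"; returns a dict with "color" (384x512x3 uint8, red, green, blue), "mtx" (3x3 intrinsics, pixels), "dist_coeffs" ([k1, k2, p1, p2, k3] as OpenCV has them; the pictures are not rectified), "extrinsics" (4x4, takes a point from world to camera coordinates). Camera axes: x right, y down, z forward; pixel columns grow to the right and rows downward; lengths in m; the calibration is good to about 2 mm. A picture is of the moment at which its call begins. There is no depth.
- ticket.sign_off(): hands the job in, once; it reports no verdict.
The state is a dict: "time_s": time; "qpos": joint angles; "joint_velocities": joint speeds; "effort": joint torques, N m; "tool_pos": TCP position; "tool_rot": TCP orientation; "force": force on the tool from outside, world axes, zero at the start; "wrist_torque": the same for the moment, N m; "grip_width": finger opening in m.
Only numpy, scipy, OpenCV 4.12 (cv2) and the standard library are available. Lean on these libraries where they do the work, as an engineer would, in place of code of your own. Each camera call takes 0.05 s, during which the arm holds its last target.

### The job

Close the clips on the microscope-slide tray: with a fingertip, make one gentle stroke along the row of clips, the way they lean, so that each in turn folds flat onto its slide, from the first to the last, and keep the fingertip down close over the row until the last one is flat. Grasp and lift nothing, do not drag the tray along, leave the things around it where they are, and finish with the hand clear.

Things in the scene. Friction and masses are not known exactly. Their poses are not given: they have to be found in the camera images.
- tray: grey slide tray, 240 (x) x 100 (y) mm, 1.3 kg, loose on the bench at any yaw; origin: centre of its underside. Plate top z 8 mm; 6 mm rims along x at y +-47 mm rise to z 14. Five glass slides (26 x 76 mm, top z 10) lie across it, centres x = -84, -42, 0, 42, 84 mm. One clip each, in a row at y +20: pivots x = -101, -59, -17, 25, 67, z 12; barrels 6 mm thick, 26 mm long along y
- row_start (a point): the pivot of the first clip (tray x -101, y +20, z 12 mm): the end of the row where the stroke begins; its x axis points along the row, the way the clips lean
- row_end (a point): where the free end of the fifth, last clip lies when folded flat (tray x +99, y +20, z 12 mm)
- clip1 (a joint): angle of the first clip from row_start: steel leaf 32 mm from pivot to free end, 18 wide, 2 thick. 0 = flat on its slide (leaf top at tray z 13 mm); found at 0.75 to 1.15 rad, standing and leaning to tray +x: a push towards +x (or from above) folds it down. Stays where left (friction 0.008 N m, no spring); stops at 0 and 1.3
- clip2 (a joint): angle of the second clip from row_start: steel leaf 32 mm from pivot to free end, 18 wide, 2 thick. 0 = flat on its slide (leaf top at tray z 13 mm); found at 0.75 to 1.15 rad, standing and leaning to tray +x: a push towards +x (or from above) folds it down. Stays where left (friction 0.008 N m, no spring); stops at 0 and 1.3
- clip3 (a joint): angle of the third clip from row_start: steel leaf 32 mm from pivot to free end, 18 wide, 2 thick. 0 = flat on its slide (leaf top at tray z 13 mm); found at 0.75 to 1.15 rad, standing and leaning to tray +x: a push towards +x (or from above) folds it down. Stays where left (friction 0.008 N m, no spring); stops at 0 and 1.3
- clip4 (a joint): angle of the fourth clip from row_start: steel leaf 32 mm from pivot to free end, 18 wide, 2 thick. 0 = flat on its slide (leaf top at tray z 13 mm); found at 0.75 to 1.15 rad, standing and leaning to tray +x: a push towards +x (or from above) folds it down. Stays where left (friction 0.008 N m, no spring); stops at 0 and 1.3
- clip5 (a joint): angle of the fifth and last clip from row_start: steel leaf 32 mm from pivot to free end, 18 wide, 2 thick. 0 = flat on its slide (leaf top at tray z 13 mm); found at 0.75 to 1.15 rad, standing and leaning to tray +x: a push towards +x (or from above) folds it down. Stays where left (friction 0.008 N m, no spring); stops at 0 and 1.3
- stain_bottle: small dropper bottle, 30 mm across, 58 mm high, stands beside the tray; bystander, leave it; origin at its underside
- oil_jar: squat jar, 42 mm across, 42 mm high; bystander, leave it; origin at its underside
- coverslip_box: small square box 36 x 36 x 24 mm; bystander, leave it; origin at its underside
- slide_box: flat box 87 x 38 x 34 mm; bystander, leave it; origin at its underside
- spatula: thin steel laboratory spatula 160 x 12 x 6 mm lying on the bench; bystander, leave it; origin on its underside
- dish: shallow glass dish 90 mm across, 16 mm high; bystander, leave it; origin at its underside
- stick_cup: white cup 68 mm across, 85 mm high; bystander, leave it; origin at its underside

How it is judged (in metres and radians):
On the way, in this order (a step that is already met when the one before it is completed fails the run):
1. the first clip is folded down (below 0.25 rad) (value of joint clip1 below 0.25 rad).
2. the second clip is folded down (below 0.25 rad) (value of joint clip2 below 0.25 rad).
3. the third clip is folded down (below 0.25 rad) (value of joint clip3 below 0.25 rad).
4. the fourth clip is folded down (below 0.25 rad) (value of joint clip4 below 0.25 rad).
5. the fifth and last clip is folded down (below 0.25 rad) (value of joint clip5 below 0.25 rad).
At the end, for the whole second after the job is handed in: all five clips lie within 0.25 rad of flat; the tray rests flat on the bench within 20 mm of where it stood, and every bystander within 20 mm of its place (value of joint each of clip1, clip2, clip3, clip4, clip5 below 0.25 rad and distance of each of tray, stain_bottle, oil_jar, coverslip_box, slide_box, spatula, dish, stick_cup from where it was at the start of the episode below 0.02 m and height (world z) of tray below 0.01 m and angle between tray's own z axis and vertical below 0.06 rad and linear speed of tray below 0.02 m/s); the robot touches nothing.
It fails at once if after the first clip is down and before the last is, the fingertips rise away from the row (grasp point more than 85 mm above the tray's underside, the fingertips some 65 mm) (value of joint clip1 below 0.25 rad and value of joint clip5 above 0.25 rad and z of the grasp point in the frame of tray above 0.085 m).
It fails at once if the tray is dragged more than 20 mm from its place (distance of tray from where it was at the start of the episode above 0.02 m).
It fails at once if the tray is lifted or tipped (10 mm, or 0.12 rad) (height (world z) of tray above 0.01 m or angle between tray's own z axis and vertical above 0.12 rad).
It fails at once if the tray, its slides or clips are pressed hard (over 30 N) (contact force between the fingers and tray above 30 N).
It fails at once if a bystander is moved more than 20 mm or lifted (distance of any of stain_bottle, oil_jar, coverslip_box, slide_box, spatula, dish, stick_cup from where it was at the start of the episode above 0.02 m).
It also fails if it takes over 45 s, if anything falls off the work surface, if the arm or the gripper's body presses on something with over 40 N, if the wrist force passes 120 N, or if a joint passes its speed limit or range.

## Working session

There is one attempt and no reset: what is moved stays moved. The work goes in short steps, Python scripts to look and compute and a tool call to move; the robot and the scene stay as the last step left them, time stands still between calls to the robot, and variables do not carry over. Pictures are saved under pics/ and viewed, and the job is handed in when it is done.

Besides the shell and the picture viewer there is one more tool, called by a JSON object that holds its "method" and its "body". carry_out: Moves the arm, as the interface text tells. Scaled input: -1 to 1 covers 0.03 m each way for a shift and 10 degrees each way for a turn. Its arguments: {"type":"object","properties":{"plan":{"type":"array"},"force":{"type":"number"}},"required":["plan"]}

```bash
mkdir -p pics; python3 - <<'E'
from cell import sensors, imaging
import cv2
print(sensors.get_obs())
for n in("top","side"):
    d=imaging.read_camera(n); cv2.imwrite(f"pics/{n}0.png",cv2.resize(d["color"][:,:,::-1],None,fx=1.5,fy=1.5,interpolation=cv2.INTER_CUBIC))
    print(n,d["mtx"],d["dist_coeffs"],d["extrinsics"])
E
```

```text
{'time_s': 0.0, 'qpos': array([-63.13380277,  18.44140123,  -4.01632657,  83.17540704,
         1.29375764,  78.54091393,  -3.26040863]), 'joint_velocities': array([-0.00859948, -0.01125383, -0.06426506, -0.0324672 , -0.04068773,
       -0.09177943, -0.05039906]), 'effort': array([-3.26251495e-06, -4.91284096e+01, -4.03846046e-01, -3.12526739e+01,
       -6.39551715e-02,  4.41391964e-02,  1.67522103e-04]), 'tool_pos': array([0.2853205 , 0.58340617, 0.22143066]), 'tool_rot': array([-1.79887457e+02,  4.29800744e-03,  1.53943666e+02]), 'force': array([0.18424209, 0.041254  , 0.32647191]), 'wrist_torque': array([ 0.01969258, -0.0382179 ,  0.01419819]), 'grip_width': 0.08684501271073362}
top [[417.1304785    0.         251.1455258 ]
 [  0.         417.1304785  195.13219628]
 [  0.           0.           1.        ]] [0.03337146 0.         0.         0.         0.        ] [[-0.01051788 -0.99962789  0.02516836 -0.0164676 ]
 [-0.98188668  0.00556287 -0.18938741  0.47834802]
 [ 0.18917693 -0.02670443 -0.98157983  1.00477967]
 [ 0.          0.          0.          1.        ]]
side [[468.92107518   0.         251.27043846]
 [  0.         468.92107518 189.66703332]
 [  0.           0.           1.        ]] [-0.19312437  0.          0.          0.          0.        ] [[ 0.91612635 -0.40087901 -0.00292131 -0.44899522]
 [-0.24030544 -0.54330663 -0.80440736  0.14359936]
 [ 0.32088286  0.73764079 -0.59407092  1.25123285]
 [ 0.          0.          0.          1.        ]]
```

View pics/top0.png

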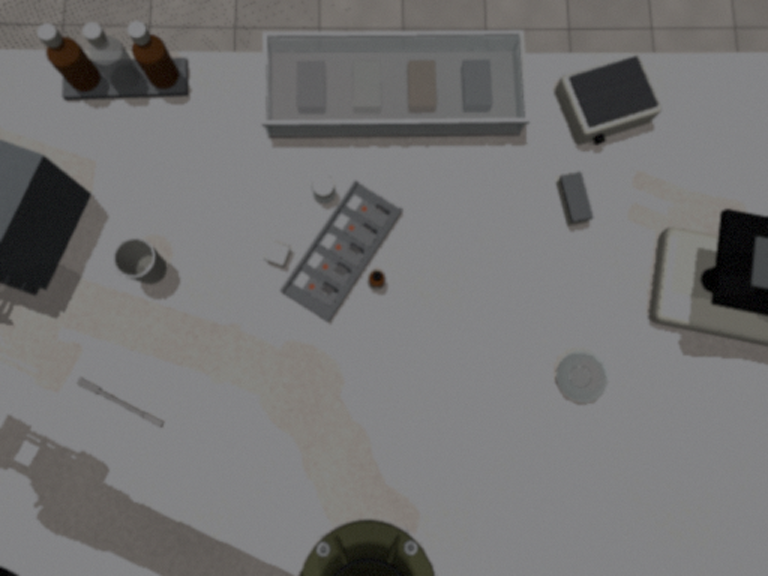

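View pics/side0.png

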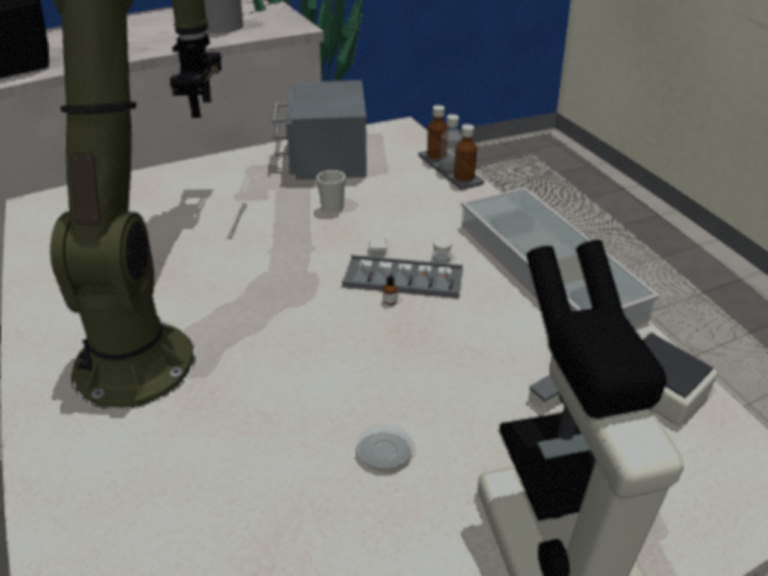

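The tray is at about (342,250) in the enlarged top view, slanting. The bottle is close beside it at (377,280). I'll enlarge both views.

```bash
python3 - <<'E'
from cell import imaging
import cv2
t=imaging.read_camera("top")["color"][:,:,::-1]; s=imaging.read_camera("side")["color"][:,:,::-1]
def save(n,im,x0,y0,w,h,f):
    c=cv2.resize(im[y0:y0+h,x0:x0+w],None,fx=f,fy=f,interpolation=cv2.INTER_CUBIC); c=cv2.convertScaleAbs(c,alpha=1.5)
    cv2.imwrite(n,c)
save("pics/topc.png",t,175,110,100,110,5.4)
save("pics/sidec.png",s,222,150,95,60,8)
E
```

```text
(no output)
```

View pics/topc.png

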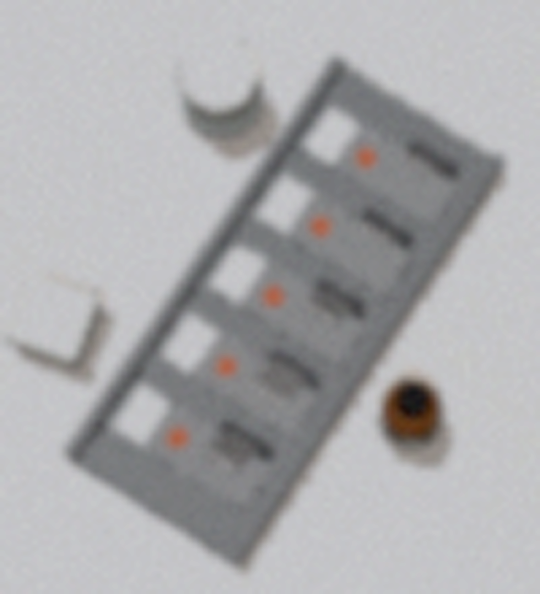

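View pics/sidec.png

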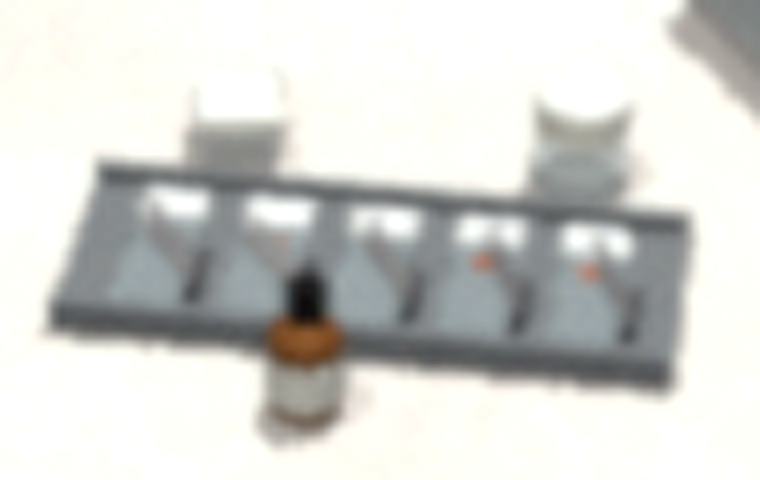

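```bash
cat > fit.py <<'E'
import numpy as np, cv2, re
from scipy.optimize import least_squares
from cell import imaging
H=.014;Z=.012
P3=dict(fA=(-.12,-.05,H),fB=(-.12,.05,H),nB=(.12,.05,H),nA=(.12,-.05,H))
for i,x in enumerate((-101,-59,-17,25,67)): P3[f"b{i+1}"]=(x/1e3,.02,.013)
top={k:(175+(a+.5)/5.4-.5,110+(b+.5)/5.4-.5) for k,(a,b) in dict(fA=(337,62),fB=(502,160),nB=(242,567),nA=(72,455),b1=(433,160),b2=(388,228),b3=(340,299),b4=(294,368),b5=(247,438)).items()}
side={k:(222+(a+.5)/8-.5,150+(b+.5)/8-.5) for k,(a,b) in dict(fA=(690,215),nB=(52,308),nA=(100,162),b1=(629,315),b2=(519,305),b3=(411,295),b5=(194,277)).items()}
cams={n:imaging.read_camera(n) for n in("top","side")}
def proj(n,P):
    d=cams[n];E=d["extrinsics"];r,_=cv2.Rodrigues(E[:3,:3].copy())
    return cv2.projectPoints(np.array(P,float).reshape(-1,1,3),r,E[:3,3].copy(),d["mtx"],d["dist_coeffs"])[0][:,0]
def T(p,P):
    c,s=np.cos(p[2]),np.sin(p[2]);P=np.atleast_2d(P)
    return np.c_[p[0]+c*P[:,0]-s*P[:,1],p[1]+s*P[:,0]+c*P[:,1],P[:,2]]
def fit(sets):
    f=lambda p:np.concatenate([(proj(n,T(p,[P3[k] for k in o]))-np.array(list(o.values()))).ravel() for n,o in sets])
    r=least_squares(f,[.6,.1,2.57],loss="soft_l1");return r.x,f(r.x).reshape(-1,2)
if __name__=="__main__":
    for s in ([("top",top)],[("side",side)],[("top",top),("side",side)]):
        x,r=fit(s);print(np.round(x[:2],4),np.degrees(x[2]).round(2));print(r.round(1).tolist())
    q=T(x,[(-.125,.02,.017),(-.101,.02,.017),(.099,.02,.017)]);print(q.round(4),np.hypot(q[:,0],q[:,1]))
    h=np.array([-.125,.02,.017]);print(T(x,h))
E
python3 fit.py
```

```text
[0.5623 0.0387] 147.31
[[-0.5, -1.2], [0.6, -0.1], [-0.2, -0.1], [-1.3, 0.1], [0.1, -0.1], [-0.0, 0.1], [0.4, -0.1], [0.3, 0.3], [0.3, 0.6]]
[0.5645 0.0376] 147.23
[[0.3, -0.1], [-0.9, -0.2], [-0.7, -0.1], [0.3, 0.1], [0.3, 0.1], [0.1, 0.1], [0.2, -0.2]]
[0.5631 0.0383] 147.27
[[-0.3, -1.5], [0.8, -0.4], [-0.1, -0.5], [-1.1, -0.2], [0.2, -0.3], [0.2, -0.1], [0.5, -0.3], [0.4, -0.0], [0.4, 0.3], [-0.2, -0.1], [-1.4, -0.2], [-1.2, -0.1], [-0.2, 0.1], [-0.2, 0.1], [-0.4, 0.1], [-0.3, -0.2]]
[[ 0.6575 -0.0461  0.017 ]
 [ 0.6373 -0.0332  0.017 ]
 [ 0.469   0.075   0.017 ]] [0.65906685 0.63812209 0.47496195]
[[ 0.65745032 -0.04613225  0.017     ]]
```

```bash
python3 - <<'E'
from fit import *
x,_=fit([("top",top),("side",side)])
def ray(n,u,z):
    d=cams[n];E=d["extrinsics"];p=cv2.undistortPoints(np.array([[u]],float),d["mtx"],d["dist_coeffs"])[0,0]
    R=E[:3,:3];c=-R.T@E[:3,3];v=R.T@np.r_[p,1];return (c+v*(z-c[2])/v[2]).round(3)
for u,z in (((40,292),0),((90,192),0),((90,192),.15),((140,260),.0),((377,280),.03)): print(u,ray("top",np.array(u)/1.5,z))
for u,z in (((297,172),0),((363,173),0),((365,83),.15),((365,83),.2)): print(u,ray("side",np.array(u)/1.5,z))
c,s=np.cos(x[2]),np.sin(x[2]);d=np.array([.2853,.5834])-x[:2];print("tcp in tray",c*d[0]+s*d[1],-s*d[0]+c*d[1])
E
```

```text
(40, 292) [0.492 0.556 0.   ]
(90, 192) [0.672 0.485 0.   ]
(90, 192) [0.617 0.419 0.15 ]
(140, 260) [0.548 0.391 0.   ]
(377, 280) [ 0.503 -0.021  0.03 ]
(297, 172) [0.515 0.585 0.   ]
(363, 173) [0.672 0.507 0.   ]
(365, 83) [0.782 0.751 0.15 ]
(365, 83) [0.73  0.625 0.2  ]
tcp in tray 0.5284194840061455 -0.308404775903828
```

{"method": "carry_out", "body": {"plan": [{"rz": 0.66, "fingers": 1}, {"dx": -0.9, "dy": -0.45, "fingers": 1}, {"dx": -0.9, "dy": -0.45, "fingers": 1}, {"dx": -0.9, "dy": -0.45, "fingers": 1}, {"dx": -0.9, "dy": -0.45, "fingers": 1}, {"dx": -0.9, "dy": -0.45, "fingers": 1}, {"dx": -0.9, "dy": -0.45, "fingers": 1}, {"dx": -0.9, "dy": -0.45, "fingers": 1}, {"dx": -0.9, "dy": -0.45, "fingers": 1}, {"dx": -0.9, "dy": -0.45, "fingers": 1}, {"dx": -0.9, "dy": -0.45, "fingers": 1}, {"dx": -0.9, "dy": -0.45, "fingers": 1}], "force": 20}}

```text
validation failed for argument at $.pl...
```

{"method": "carry_out", "body": {"plan": [{"dx": -0.9, "dy": -0.45, "fingers": 1}, {"dx": -0.9, "dy": -0.45, "fingers": 1}, {"dx": -0.9, "dy": -0.45, "fingers": 1}, {"dx": -0.9, "dy": -0.45, "fingers": 1}, {"dx": -0.9, "dy": -0.45, "fingers": 1}, {"dx": -0.9, "dy": -0.45, "fingers": 1}, {"dx": -0.9, "dy": -0.45, "fingers": 1}, {"dx": -0.9, "dy": -0.45, "fingers": 1}, {"dx": -0.9, "dy": -0.45, "fingers": 1}, {"dx": -0.9, "dy": -0.45, "fingers": 1}, {"fingers": 1}, {"fingers": 1}]}}

```text
validation failed for argument at $.pl...
```

```bash
cat > rel.py <<'E'
from fit import *
from cell import sensors
x,_=[.5631,.0383,np.radians(147.27)],0
o=sensors.get_obs();c,s=np.cos(x[2]),np.sin(x[2]);d=o["tool_pos"][:2]-x[:2]
print("tcp in tray mm",np.round(1e3*np.array([c*d[0]+s*d[1],-s*d[0]+c*d[1],o["tool_pos"][2]]),1),o["tool_rot"].round(2),o["force"].round(2),o["grip_width"],o["time_s"])
E
python3 rel.py
```

```text
tcp in tray mm [ 528.5 -308.9  222.5] [180.     0.   153.94] [0.17 0.28 0.17] 0.08674893854271828 0.5
```

{"method": "carry_out", "body": {"plan": [{"dx": 0, "dy": 0, "dz": 0, "rx": 0, "ry": 0, "rz": 0.66, "fingers": 1}], "force": 20}}

```text
time_s: 0.62
tool_pos: [0.2856, 0.5839, 0.2226]
tool_rot: [180.0, -0.0, 147.2]
force: [-1.1, -0.5, 0.2]
grip_width: 0.0825
```

All keys are required in each row.

{"method": "carry_out", "body": {"plan": [{"dx": -0.9, "dy": -0.45, "dz": 0, "rx": 0, "ry": 0, "rz": 0, "fingers": 1}, {"dx": -0.9, "dy": -0.45, "dz": 0, "rx": 0, "ry": 0, "rz": 0, "fingers": 1}, {"dx": -0.9, "dy": -0.45, "dz": 0, "rx": 0, "ry": 0, "rz": 0, "fingers": 1}, {"dx": -0.9, "dy": -0.45, "dz": 0, "rx": 0, "ry": 0, "rz": 0, "fingers": 1}, {"dx": -0.9, "dy": -0.45, "dz": 0, "rx": 0, "ry": 0, "rz": 0, "fingers": 1}, {"dx": -0.9, "dy": -0.45, "dz": 0, "rx": 0, "ry": 0, "rz": 0, "fingers": 1}, {"dx": -0.9, "dy": -0.45, "dz": 0, "rx": 0, "ry": 0, "rz": 0, "fingers": 1}, {"dx": -0.9, "dy": -0.45, "dz": 0, "rx": 0, "ry": 0, "rz": 0, "fingers": 1}, {"dx": -0.9, "dy": -0.45, "dz": 0, "rx": 0, "ry": 0, "rz": 0, "fingers": 1}, {"dx": -0.9, "dy": -0.45, "dz": 0, "rx": 0, "ry": 0, "rz": 0, "fingers": 1}, {"dx": -0.9, "dy": -0.45, "dz": 0, "rx": 0, "ry": 0, "rz": 0, "fingers": 1}, {"dx": -0.9, "dy": -0.45, "dz": 0, "rx": 0, "ry": 0, "rz": 0, "fingers": 1}]}}

```text
time_s: 2.12
tool_pos: [0.4714, 0.2719, 0.2228]
tool_rot: [180.0, 0.0, 147.3]
force: [-0.0, -0.5, 0.7]
grip_width: 0.0008
```

{"method": "carry_out", "body": {"plan": [{"dx": -0.9, "dy": -0.45, "dz": 0, "rx": 0, "ry": 0, "rz": 0, "fingers": 1}, {"dx": -0.9, "dy": -0.45, "dz": 0, "rx": 0, "ry": 0, "rz": 0, "fingers": 1}, {"dx": -0.9, "dy": -0.45, "dz": 0, "rx": 0, "ry": 0, "rz": 0, "fingers": 1}, {"dx": -0.9, "dy": -0.45, "dz": 0, "rx": 0, "ry": 0, "rz": 0, "fingers": 1}, {"dx": -0.9, "dy": -0.45, "dz": 0, "rx": 0, "ry": 0, "rz": 0, "fingers": 1}, {"dx": -0.9, "dy": -0.45, "dz": 0, "rx": 0, "ry": 0, "rz": 0, "fingers": 1}, {"dx": -0.9, "dy": -0.45, "dz": 0, "rx": 0, "ry": 0, "rz": 0, "fingers": 1}, {"dx": -0.9, "dy": -0.45, "dz": 0, "rx": 0, "ry": 0, "rz": 0, "fingers": 1}, {"dx": -0.9, "dy": -0.45, "dz": 0, "rx": 0, "ry": 0, "rz": 0, "fingers": 1}, {"dx": -0.9, "dy": -0.45, "dz": 0, "rx": 0, "ry": 0, "rz": 0, "fingers": 1}, {"dx": -0.9, "dy": -0.45, "dz": 0, "rx": 0, "ry": 0, "rz": 0, "fingers": 1}, {"dx": -0.9, "dy": -0.45, "dz": 0, "rx": 0, "ry": 0, "rz": 0, "fingers": 1}]}}

```text
time_s: 3.62
tool_pos: [0.6568, -0.0392, 0.2226]
tool_rot: [180.0, 0.0, 147.4]
force: [0.0, 0.1, 0.1]
grip_width: 0.0004
```

```bash
python3 rel.py
```

```text
tcp in tray mm [-123.1   17.8  222.4] [-1.7987e+02  1.2000e-01  1.4703e+02] [-0.61 -0.94  0.16] 0.0003803577505105753 3.725
```

{"method": "carry_out", "body": {"plan": [{"dx": -0.1, "dy": -0.07, "dz": 0.9, "rx": 0, "ry": 0, "rz": 0, "fingers": 1}, {"dx": 0, "dy": 0, "dz": 0.9, "rx": 0, "ry": 0, "rz": 0, "fingers": 1}, {"dx": 0, "dy": 0, "dz": 0.9, "rx": 0, "ry": 0, "rz": 0, "fingers": 1}, {"dx": 0, "dy": 0, "dz": 0.9, "rx": 0, "ry": 0, "rz": 0, "fingers": 1}, {"dx": 0, "dy": 0, "dz": 0.9, "rx": 0, "ry": 0, "rz": 0, "fingers": 1}, {"dx": 0, "dy": 0, "dz": 0.9, "rx": 0, "ry": 0, "rz": 0, "fingers": 1}, {"dx": 0, "dy": 0, "dz": 0, "rx": 0, "ry": 0, "rz": 0, "fingers": 1}]}}

```text
time_s: 4.6
tool_pos: [0.6556, -0.0406, 0.0583]
tool_rot: [-179.9, -0.3, 147.4]
force: [-1.1, -0.1, -0.1]
grip_width: 0.0004
```

```bash
python3 rel.py; cat > snap.py <<'E'
import sys,cv2
from cell import imaging
t=imaging.read_camera("top")["color"][:,:,::-1]; s=imaging.read_camera("side")["color"][:,:,::-1]
def save(n,im,x0,y0,w,h,f):
    cv2.imwrite(n,cv2.convertScaleAbs(cv2.resize(im[y0:y0+h,x0:x0+w],None,fx=f,fy=f,interpolation=cv2.INTER_CUBIC),alpha=1.5))
save(f"pics/t{sys.argv[1]}.png",t,165,95,130,130,4)
save(f"pics/s{sys.argv[1]}.png",s,215,120,120,90,6)
E
python3 snap.py 1
```

```text
tcp in tray mm [-122.9   15.6   61.4] [1.7996e+02 2.0000e-02 1.4738e+02] [ 0.86 -0.8  -0.14] 0.0005450351277878007 4.7
```

View pics/s1.png

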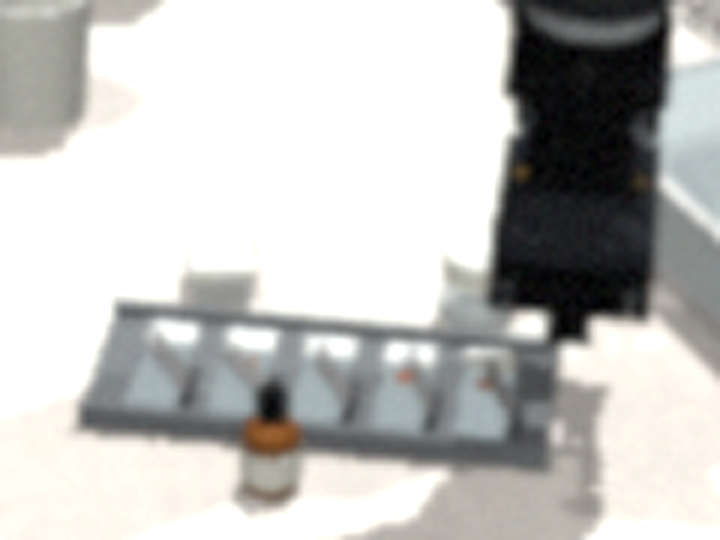

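View pics/t1.png

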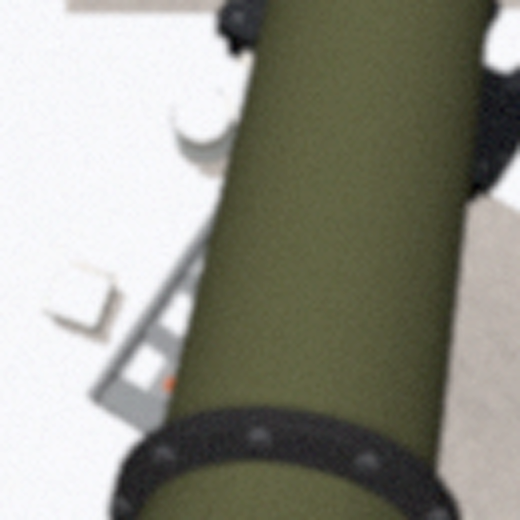

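{"method": "carry_out", "body": {"plan": [{"dx": -0.1, "dy": -0.1, "dz": 0.5, "rx": 0, "ry": 0, "rz": 0, "fingers": 1}, {"dx": 0, "dy": 0, "dz": 0.5, "rx": 0, "ry": 0, "rz": 0, "fingers": 1}, {"dx": 0, "dy": 0, "dz": 0.4, "rx": 0, "ry": 0, "rz": 0, "fingers": 1}, {"dx": 0, "dy": 0, "dz": 0, "rx": 0, "ry": 0, "rz": 0, "fingers": 1}, {"dx": 0, "dy": 0, "dz": 0, "rx": 0, "ry": 0, "rz": 0, "fingers": 1}]}}

```text
time_s: 5.42
tool_pos: [0.6588, -0.046, 0.0186]
tool_rot: [180.0, 0.0, 147.3]
force: [-0.3, -0.4, -0.3]
grip_width: 0.0003
```

```bash
python3 - <<'E'
from fit import *
p=proj("side",T([.5631,.0383,np.radians(147.27)],[(-.123,.017,.061),(-.126,.02,.019)]));print((p-[215,120])*6)
E
for i in 1 2 3; do python3 rel.py; done; python3 snap.py 2
```

```text
[[559.7692501  336.84786391]
 [559.63682585 409.03702582]]
tcp in tray mm [-126.3   19.    19.2] [1.7996e+02 5.0000e-02 1.4735e+02] [ 0.83 -0.61 -0.11] 0.0005456275720219584 5.625
tcp in tray mm [-126.2   19.1   19.1] [1.7997e+02 4.0000e-02 1.4735e+02] [ 0.27  0.08 -0.48] 0.0004420025510620107 5.725
tcp in tray mm [-126.1   19.2   18.8] [1.7998e+02 2.0000e-02 1.4734e+02] [ 0.29 -0.16 -0.68] 0.0003945232346626086 5.825
```

View pics/s2.png

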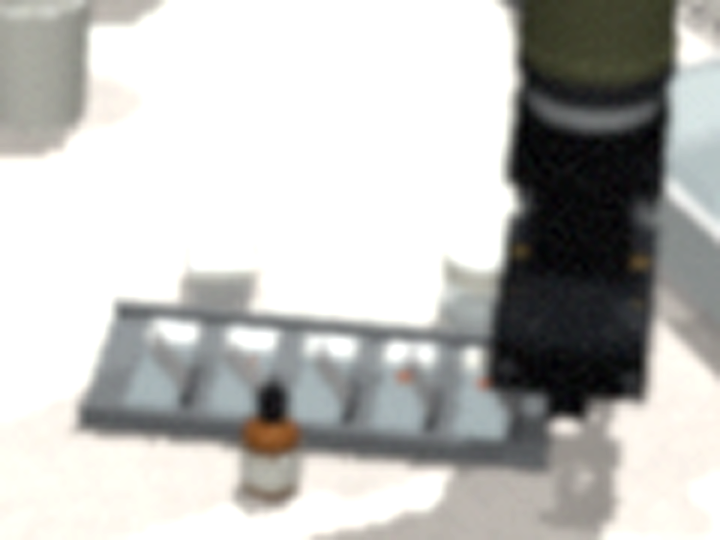

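{"method": "carry_out", "body": {"plan": [{"dx": 0.2, "dy": 0, "dz": 0.06, "rx": 0, "ry": 0, "rz": 0, "fingers": 1}, {"dx": 0.2, "dy": 0, "dz": 0, "rx": 0, "ry": 0, "rz": 0, "fingers": 1}, {"dx": 0.2, "dy": 0, "dz": 0, "rx": 0, "ry": 0, "rz": 0, "fingers": 1}, {"dx": 0.2, "dy": 0, "dz": 0, "rx": 0, "ry": 0, "rz": 0, "fingers": 1}, {"dx": 0.2, "dy": 0, "dz": 0, "rx": 0, "ry": 0, "rz": 0, "fingers": 1}, {"dx": 0.2, "dy": 0, "dz": 0, "rx": 0, "ry": 0, "rz": 0, "fingers": 1}, {"dx": 0.2, "dy": 0, "dz": 0, "rx": 0, "ry": 0, "rz": 0, "fingers": 1}, {"dx": 0.2, "dy": 0, "dz": 0, "rx": 0, "ry": 0, "rz": 0, "fingers": 1}, {"dx": 0.2, "dy": 0, "dz": 0, "rx": 0, "ry": 0, "rz": 0, "fingers": 1}]}}

```text
time_s: 7.05
tool_pos: [0.6127, -0.0166, 0.0167]
tool_rot: [-180.0, -0.0, 147.3]
force: [0.7, 0.3, 0.1]
grip_width: 0.0003
```

```bash
python3 rel.py; python3 snap.py 3
```

```text
tcp in tray mm [-71.   19.1  16.7] [ 1.7999e+02 -5.0000e-02  1.4738e+02] [0.01 0.01 0.34] 0.0005271913346391355 7.15
```

View pics/s3.png

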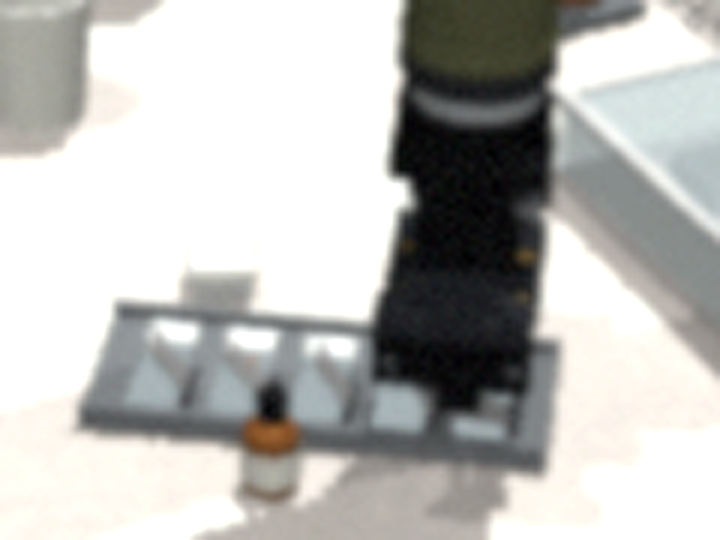

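{"method": "carry_out", "body": {"plan": [{"dx": 0.2, "dy": 0, "dz": 0, "rx": 0, "ry": 0, "rz": 0, "fingers": 1}, {"dx": 0.2, "dy": 0, "dz": 0, "rx": 0, "ry": 0, "rz": 0, "fingers": 1}, {"dx": 0.2, "dy": 0, "dz": 0, "rx": 0, "ry": 0, "rz": 0, "fingers": 1}, {"dx": 0.2, "dy": 0, "dz": 0, "rx": 0, "ry": 0, "rz": 0, "fingers": 1}, {"dx": 0.2, "dy": 0, "dz": 0, "rx": 0, "ry": 0, "rz": 0, "fingers": 1}, {"dx": 0.2, "dy": 0, "dz": 0, "rx": 0, "ry": 0, "rz": 0, "fingers": 1}, {"dx": 0.2, "dy": 0, "dz": 0, "rx": 0, "ry": 0, "rz": 0, "fingers": 1}, {"dx": 0.2, "dy": 0, "dz": 0, "rx": 0, "ry": 0, "rz": 0, "fingers": 1}]}}

```text
time_s: 8.25
tool_pos: [0.5726, 0.0091, 0.0168]
tool_rot: [180.0, 0.0, 147.3]
force: [0.8, -0.4, 1.3]
grip_width: 0.0005
```

```bash
python3 rel.py; python3 snap.py 4
```

```text
tcp in tray mm [-23.5  19.3  16.9] [179.99   0.   147.37] [-0.59 -0.54 -0.32] 0.0006034503624729074 8.35
```

View pics/s4.png

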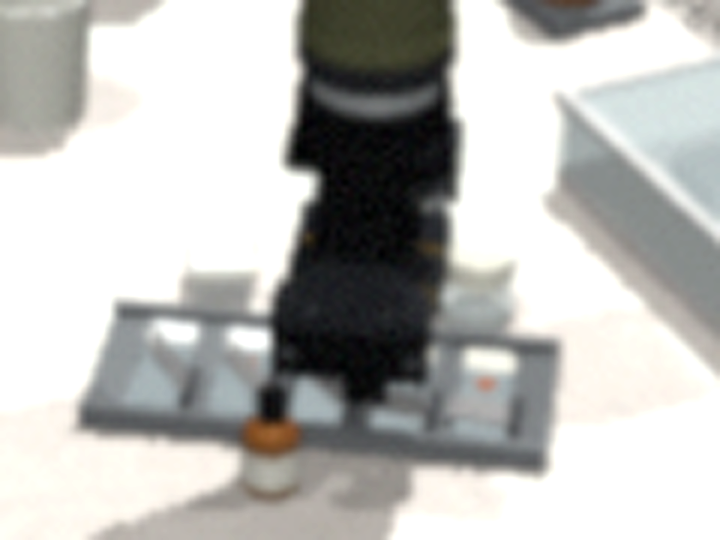

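Clip 1 is now flat: its grey leaf lies on the slide at (475,405). Clip 2 is folding at (405,395). The tray's corners haven't moved in the image. I'll carry on with the stroke.

{"method": "carry_out", "body": {"plan": [{"dx": 0.2, "dy": 0, "dz": 0, "rx": 0, "ry": 0, "rz": 0, "fingers": 1}, {"dx": 0.2, "dy": 0, "dz": 0, "rx": 0, "ry": 0, "rz": 0, "fingers": 1}, {"dx": 0.2, "dy": 0, "dz": 0, "rx": 0, "ry": 0, "rz": 0, "fingers": 1}, {"dx": 0.2, "dy": 0, "dz": 0, "rx": 0, "ry": 0, "rz": 0, "fingers": 1}, {"dx": 0.2, "dy": 0, "dz": 0, "rx": 0, "ry": 0, "rz": 0, "fingers": 1}, {"dx": 0.2, "dy": 0, "dz": 0, "rx": 0, "ry": 0, "rz": 0, "fingers": 1}, {"dx": 0.2, "dy": 0, "dz": 0, "rx": 0, "ry": 0, "rz": 0, "fingers": 1}, {"dx": 0.2, "dy": 0, "dz": 0, "rx": 0, "ry": 0, "rz": 0, "fingers": 1}, {"dx": 0.2, "dy": 0, "dz": 0, "rx": 0, "ry": 0, "rz": 0, "fingers": 1}, {"dx": 0.2, "dy": 0, "dz": 0, "rx": 0, "ry": 0, "rz": 0, "fingers": 1}]}}

```text
time_s: 9.7
tool_pos: [0.5217, 0.0417, 0.0167]
tool_rot: [-180.0, -0.0, 147.3]
force: [0.3, 0.3, -0.3]
grip_width: 0.0005
```

```bash
python3 rel.py; python3 snap.py 5
```

```text
tcp in tray mm [37.2 19.4 16.6] [-1.7999e+02 -6.0000e-02  1.4739e+02] [-0.52  0.08  0.47] 0.0006417783755801109 9.8
```

View pics/s5.png

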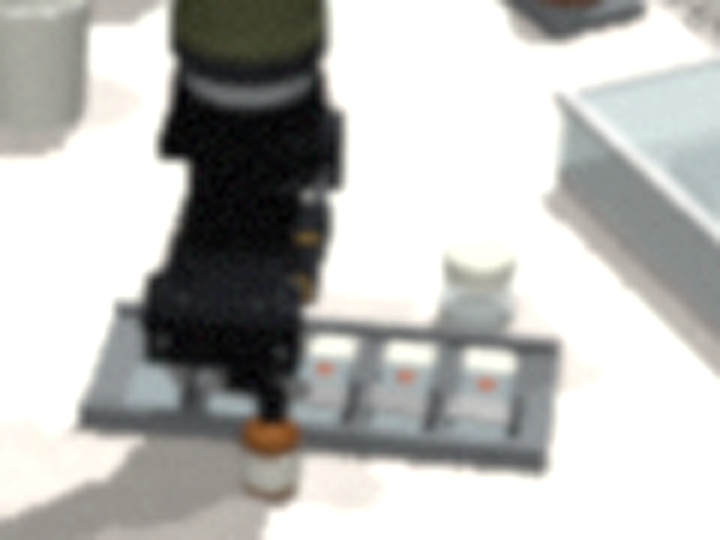

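Clips 1 to 3 lie flat, with leaves at (475,405), (395,400) and (315,390). The tray and the bottle are in place.

{"method": "carry_out", "body": {"plan": [{"dx": 0.2, "dy": 0, "dz": 0, "rx": 0, "ry": 0, "rz": 0, "fingers": 1}, {"dx": 0.2, "dy": 0, "dz": 0, "rx": 0, "ry": 0, "rz": 0, "fingers": 1}, {"dx": 0.2, "dy": 0, "dz": 0, "rx": 0, "ry": 0, "rz": 0, "fingers": 1}, {"dx": 0.2, "dy": 0, "dz": 0, "rx": 0, "ry": 0, "rz": 0, "fingers": 1}, {"dx": 0.2, "dy": 0, "dz": 0, "rx": 0, "ry": 0, "rz": 0, "fingers": 1}, {"dx": 0.2, "dy": 0, "dz": 0, "rx": 0, "ry": 0, "rz": 0, "fingers": 1}, {"dx": 0.2, "dy": 0, "dz": 0, "rx": 0, "ry": 0, "rz": 0, "fingers": 1}, {"dx": 0.2, "dy": 0, "dz": 0, "rx": 0, "ry": 0, "rz": 0, "fingers": 1}, {"dx": 0.2, "dy": 0, "dz": 0, "rx": 0, "ry": 0, "rz": 0, "fingers": 1}, {"dx": 0.2, "dy": 0, "dz": 0, "rx": 0, "ry": 0, "rz": 0, "fingers": 1}, {"dx": 0.2, "dy": 0, "dz": 0, "rx": 0, "ry": 0, "rz": 0, "fingers": 1}, {"dx": 0, "dy": 0, "dz": 0, "rx": 0, "ry": 0, "rz": 0, "fingers": 1}]}}

```text
time_s: 11.4
tool_pos: [0.4661, 0.0774, 0.0167]
tool_rot: [180.0, -0.0, 147.4]
force: [0.8, -0.1, -0.2]
grip_width: 0.0006
```

```bash
python3 rel.py; python3 snap.py 6
```

```text
tcp in tray mm [102.   19.6  16.8] [1.7999e+02 1.0000e-02 1.4735e+02] [0.09 0.77 1.13] 0.0004233732530984763 11.5
```

View pics/s6.png

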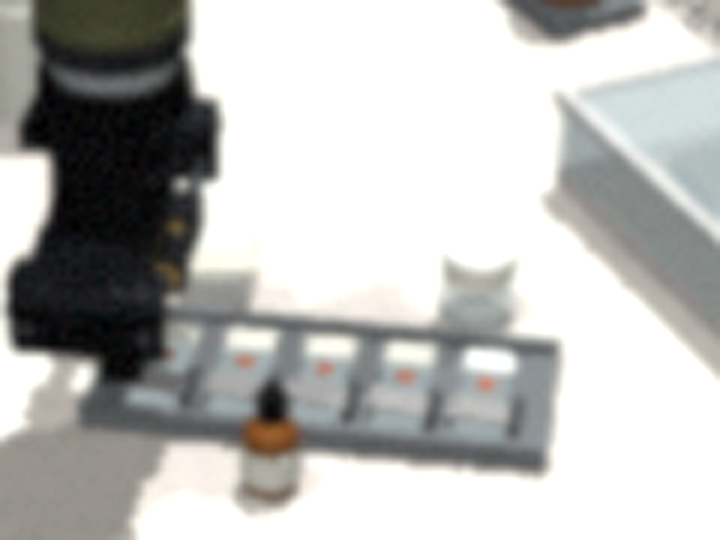

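All five leaves appear flat; the last one is at (165,375). Now I'll lift straight up.

{"method": "carry_out", "body": {"plan": [{"dx": 0, "dy": 0, "dz": -0.3, "rx": 0, "ry": 0, "rz": 0, "fingers": 1}, {"dx": 0, "dy": 0, "dz": -0.8, "rx": 0, "ry": 0, "rz": 0, "fingers": 1}, {"dx": 0, "dy": 0, "dz": -0.8, "rx": 0, "ry": 0, "rz": 0, "fingers": 1}, {"dx": 0, "dy": 0, "dz": -0.8, "rx": 0, "ry": 0, "rz": 0, "fingers": 1}, {"dx": 0, "dy": 0, "dz": -0.8, "rx": 0, "ry": 0, "rz": 0, "fingers": 1}, {"dx": 0, "dy": 0, "dz": -0.8, "rx": 0, "ry": 0, "rz": 0, "fingers": 1}, {"dx": 0, "dy": 0, "dz": 0, "rx": 0, "ry": 0, "rz": 0, "fingers": 1}, {"dx": 0, "dy": 0, "dz": 0, "rx": 0, "ry": 0, "rz": 0, "fingers": 1}]}}

```text
time_s: 12.6
tool_pos: [0.4663, 0.0769, 0.1454]
tool_rot: [-180.0, -0.0, 147.3]
force: [-0.3, -0.3, 0.1]
grip_width: 0.0003
```

```bash
python3 rel.py; python3 snap.py 7
```

```text
tcp in tray mm [102.6  20.2 144.8] [-1.7992e+02 -6.0000e-02  1.4734e+02] [ 0.16 -0.36  0.85] 0.00013261184781031884 12.7
```

View pics/s7.png

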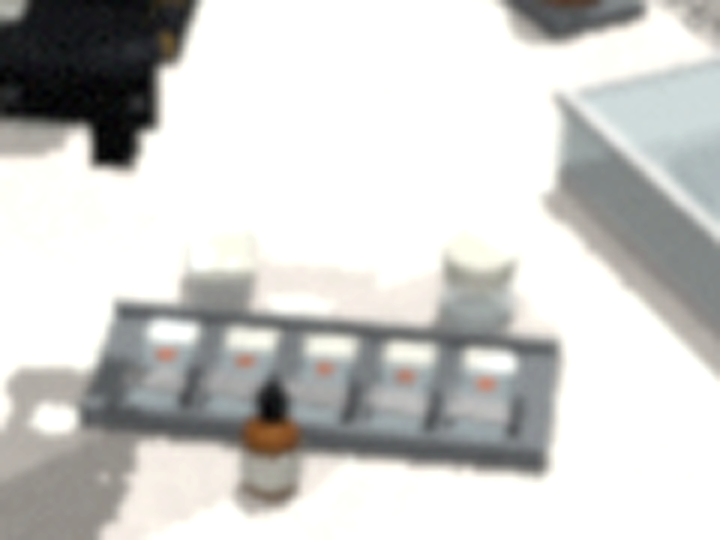

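```bash
python3 - <<'E'
from fit import *
p=[.5645,.0376,np.radians(147.23)]
im=cams["side"]["color"][:,:,::-1];f=8;x0,y0,w,h=222,160,95,45
im=cv2.convertScaleAbs(cv2.resize(im[y0:y0+h,x0:x0+w],None,fx=f,fy=f,interpolation=cv2.INTER_CUBIC),alpha=1.3)
for px in (-101,-59,-17,25,67):
  for a,col in((0,(0,255,0)),(.25,(0,0,255))):
    q=proj("side",T(p,[((px+32*np.cos(a))/1e3,y/1e3,.013+.032*np.sin(a)) for y in (11,29)]))
    q=((q-[x0,y0]+.5)*f).astype(int);cv2.line(im,tuple(map(int,q[0])),tuple(map(int,q[1])),col,1)
cv2.imwrite("pics/ov.png",im)
E
```

```text
(no output)
```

View pics/ov.png

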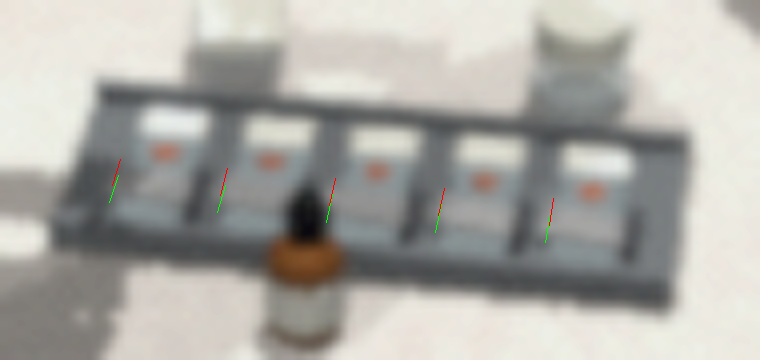

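{"method": "carry_out", "body": {"plan": [{"dx": 0, "dy": 0.5, "dz": -0.9, "rx": 0, "ry": 0, "rz": 0, "fingers": 1}, {"dx": 0, "dy": 0.5, "dz": -0.9, "rx": 0, "ry": 0, "rz": 0, "fingers": 1}, {"dx": 0.7, "dy": 0.7, "dz": 0, "rx": 0, "ry": 0, "rz": 0, "fingers": 1}, {"dx": 0.7, "dy": 0.7, "dz": 0, "rx": 0, "ry": 0, "rz": 0, "fingers": 1}, {"dx": 0.7, "dy": 0.7, "dz": 0, "rx": 0, "ry": 0, "rz": 0, "fingers": 1}, {"dx": 0.7, "dy": 0.7, "dz": 0, "rx": 0, "ry": 0, "rz": 0, "fingers": 1}, {"dx": 0.7, "dy": 0.7, "dz": 0, "rx": 0, "ry": 0, "rz": 0, "fingers": 1}, {"dx": 0.7, "dy": 0.7, "dz": 0, "rx": 0, "ry": 0, "rz": 0, "fingers": 1}, {"dx": 0.7, "dy": 0.7, "dz": 0, "rx": 0, "ry": 0, "rz": 0, "fingers": 1}, {"dx": 0.7, "dy": 0.7, "dz": 0, "rx": 0, "ry": 0, "rz": 0, "fingers": 1}, {"dx": 0.7, "dy": 0.7, "dz": 0, "rx": 0, "ry": 0, "rz": 0, "fingers": 1}, {"dx": 0.7, "dy": 0.7, "dz": 0, "rx": 0, "ry": 0, "rz": 0, "fingers": 1}]}}

```text
time_s: 14.4
tool_pos: [0.419, 0.3932, 0.1993]
tool_rot: [-180.0, -0.0, 147.3]
force: [0.9, -0.1, 0.7]
grip_width: 0.0001
```

```bash
python3 snap.py 8; python3 - <<'E'
import cv2,numpy as np
a=cv2.imread("pics/t8.png");b=cv2.imread("pics/s8.png")
b=cv2.resize(b[170:490,60:580],None,fx=1,fy=1)
cv2.imwrite("pics/s8b.png",b)
E
```

```text
(no output)
```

View pics/t8.png

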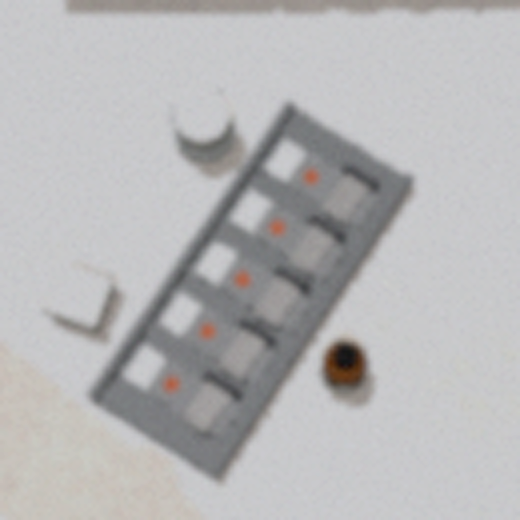

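View pics/s8.png

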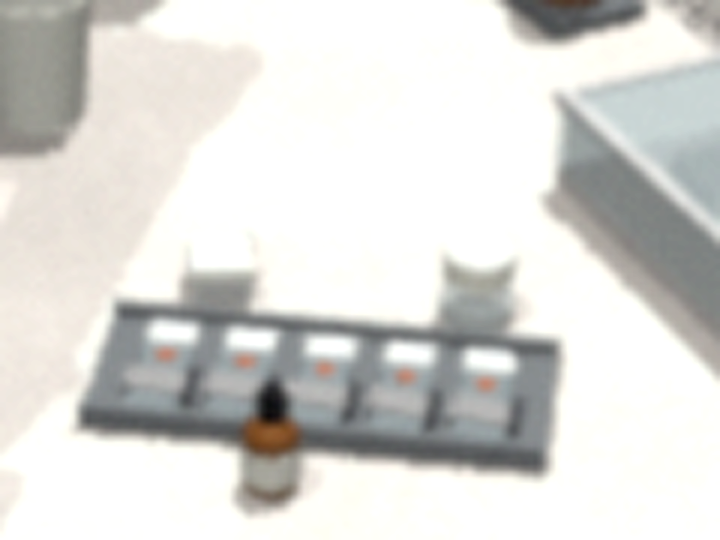

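All five leaves look alike and flat in both views, at (210,408), (243,350), (280,300), (315,247) and (350,197) in the top crop. The tray, bottle, jar and box look unmoved.

```bash
python3 -c "
from cell import ticket;print(ticket.sign_off())"
```

```text
the job is handed in; nothing more can be done
None
```

I folded all five clips flat with one stroke and handed the job in at about 14.5 s of the 45 s allowed. No verdict is reported.

**What I did:** I fitted the tray's pose from both cameras, at (0.563, 0.038) m with yaw 147.3°. The two cameras agreed to about 2 mm. With the fingers shut, I lowered the fingertip behind the first clip and drew it along the row about 17 mm above the bench. It stayed down until past the end of the fifth leaf, then I lifted it straight up and moved the hand aside.

**Last checks:**
- **Clips:** All five leaves look alike and flat in the final side and top pictures. An overlay on the side picture put the free ends I could read nearer the flat line than the 0.25 rad limit. The gripper's shadow hid the fifth in that overlay, but it showed clearly once the hand had moved away. I have no direct reading of the joint angles.
- **Forces:** The tool force read about 1.5 N or less whenever I checked it, which was at the end of each move, so brief peaks in between were not seen.
- **Surroundings:** The tray, bottle, jar and coverslip box look unmoved in the final pictures. I did not photograph the slide box, spatula, dish and cup again (the cup is partly visible), but the path stayed clear of them.

**Problems along the way:** The first two move calls were refused because each row needs every key; nothing moved. Position readings right after a fast move were off by about 3 mm and settled within a few control periods.

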